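# Weigh the tub of miniature bricks on the sprung hook scale

### The arm

A 7-joint arm with a two-finger parallel gripper is mounted at the origin on the work surface. World frame = base frame: x ahead of the robot, y to its left, z up, the work surface at z = 0. Lengths are in mm, angles in rad, forces in N, time in s.
With the tool pointing down it reaches from about 425 to 875 mm from the base axis. Payload 4.7 kg.
Tool frame: the origin (TCP) lies midway between the tips of the shut fingers; the grasp point (between the pads) lies 19 mm behind it (bot.tcp_to_grasp is the distance from the TCP to the grasp point, in mm); z points along the fingers, y is the direction in which the jaws open and shut (so a half turn about z gives the same grasp; the last joint's range is limited). The gripper opens to 85 mm and grips with 20 to 120 N. Pads are 22 mm wide; open, the fingers measure 114 mm over their backs; the gripper's body (76 mm by 85 mm) begins 54 mm behind the grasp point. The pads swing forward as they close: fully open they stand 13 mm farther back than shut.
Start: joints at [1.115, 0.321, -0.07, 1.45, 0.023, 1.371, -0.057], TCP at [294.245, -579.607, 231.349] pointing down, gripper open.
Joint ranges: [-2.86, 2.86], [-0.3, 2.09], [-1.38, 1.24], [0.06, 2.45], [-1.56, 4.7], [0.09, 2.05], [-2.69, 2.69]. Speed limits (rad/s): [2.57, 2.57, 3.14, 3.14, 3.14, 3.14, 3.14].

### API

Orientations are given as a rotation vector (axis times angle).
In Python, from workcell import bot gives the robot as it stands.
- The arm moves only by the tool play_rows, never from a script. Its argument "commands" is a list of rows, each a list of 6 numbers: the shift along the tool's x, y, z each as a share of 0.25 m, from -1 to 1, then the turn, a rotation vector about the tool's x, y, z each as a share of 0.15 rad, from -1 to 1. In form: [[dx, dy, dz, rx, ry, rz], ...]. A call has 1 to 8 rows; each row shifts and turns the commanded pose from where the row before left it, along the tool's axes as they then stand; what a row does not reach is not made up. A row lasts 1/10 s, in which the tool goes at most 50 mm and 8.59 degrees, less where a joint would pass 70% of its speed; a pose out of reach is approached as far as the arm can. A call with a number of a shift or a turn outside -1 to 1 is refused whole. A call with a gripper value outside its range is refused whole. "gripper" is the closure in counts, from 0 (fully open) to 255 (shut), set as the call begins (left out, the last holds). The fingers move at their own pace and stop on an object; "newtons" is the grip in N (left out, the last holds). Time passes only in rows, so rows that do not move let the fingers close. It gives the time, the measured TCP pose, the force and the opening at its end, in the units of the state.
- bot.state(): the state, without advancing time (a new reading comes with each control period).
- bot.read_camera(name): name is "side" or "top" or "wrist"; returns the picture (420x560x3 uint8, red, green, blue); there is no depth.
- bot.camera_info(name): a dict with "fx", "fy", "cx", "cy" (pixels), "origin" and "rotation" of the camera in the world. Camera axes: x right, y up, looking along -z (the intrinsics and any distortion apply to the point x, -y, -z); pixel columns grow to the right and rows downward; lengths in mm; the calibration is good to about 2 mm. A picture is of the moment at which its call begins: read the wrist's pose just before it. camera_info takes no time and is no camera call; for the wrist camera it gives the pose at the moment of the call.
- bot.hand_in(): hands the job in, once; it reports no verdict.
Trained networks look in the newest picture that a camera, given by its name, has taken for a name from the list of things; names that differ only in an ending like _2 or _b are one class to them, and where a whole thing is asked for, a point or a joint stands for the part that bears it (a point fixed in the world has none). Each returns a list of dicts, best first, with "p" (0 to 1); they miss things now and then, are a little off and sometimes report something else, mostly with a low value. They report only what shows in the picture. A call takes as long as a camera call. They do not tell look-alikes from the thing itself.
- bot.recognise(camera, target): "centre" ([x, y, z] in mm, in the coordinates of the camera as it stood for that picture, good to about 4 mm: the middle of the surface that is visible of it).
- bot.masks_of(camera, target): "region" (420x560 bool, what is visible of it).
- bot.tip_of(camera, target): "centre" ([x, y, z] in mm, in the coordinates of the camera as it stood for that picture, good to about 4 mm: a listed point, or the origin of a listed thing).
The state is a dict: "t": time; "qpos": joint angles; "dq": joint speeds; "effort": joint torques, N m; "tool_pos": TCP position; "orientation": TCP orientation; "contact_force": force on the tool from outside, world axes, zero at the start; "moment": the same for the moment, N m; "finger_gap": finger opening in mm.
Only numpy, scipy, OpenCV 4.12 (cv2) and the standard library are available. Lean on these libraries where they do the work, as an engineer would, in place of code of your own. Each camera call takes 0.05 s, during which the arm holds its last target. There are 200 camera calls.

### The job

Hang the round tub of miniature bricks by its bail on the hook of the sprung scale. Lower it gently until the hook has sunk under its weight and come to rest, only then let go, and leave it hanging still and upright, clear of the table. Do not pull the hook down to its stop, and leave the square tub where it stands.

Things in the scene. Friction and masses are not known exactly. Their poses are not given: they have to be found in the camera images.
- brick_tub: ROUND steel tub of bricks, 76 mm wide, 0.35 kg +-15%; origin centre of underside, z up. Rigid stirrup bail of 7 mm bar in its y-z plane, legs at y +-37 mm; hook window along x, from fill (z 67 mm) to underside of the bail's middle (z 136; slopes down to 106 at the legs). Upright grip lug on top: 12 mm in x, 26 in y, z 140 to 202; grip at z 175 to 185, closing along y, so tips clear the hook
- stone_tub: Bystander, not to be moved: SQUARE steel tub, 73 mm over the rim, full of small grey stones, with the same bail and lug (top 202 mm up). Origin at the centre of its underside, z up.
- hook_seat (a point): Top of the hook bar, middle of its seat, where the bail is to hang; 204 mm up when unloaded, sinks with the hook. z up, x from the hook's free tip towards the column. Bar 8 mm thick, level 22 mm either way; at -x it ends 36 mm away in an upturned tip, top 14 mm above the seat; at +x it steps up 14 mm. Column axis 120 mm off at +x, 287 mm tall, collar 60 mm wide, foot from 75 mm off
- hook_slide (a joint): How far the sprung hook is pulled down, in m: 0 unloaded, bottom stop at 0.050. Spring 170 N/m, damped (a bounce dies out in about 1 s). The brick tub alone pulls it down 0.017 to 0.023.
Not all that is in view belongs to the job. What is shaped like the brick_tub but green or purple is not meant.

How it is judged:
By the outcome, as a careful person would: the job done as asked, in the order asked, and still so for the second after the job is handed in, with the robot touching nothing.
It also fails if it takes over 45 s, if anything falls off the work surface, if the arm or the gripper's body presses on something with over 40 N, if the wrist force passes 120 N, or if a joint passes its speed limit or range.

## Working session

There is one attempt and no reset: what is moved stays moved. The work goes in short steps, Python scripts to look and compute and a tool call to move; the robot and the scene stay as the last step left them, time stands still between calls to the robot, and variables do not carry over. Pictures are saved under pics/ and viewed, about 8 in all and at most 12, crops included, and the job is handed in when it is done.

Besides the shell and the picture viewer there is one more tool, called by a JSON object that holds its "name" and its "arguments", one argument or row to a line. play_rows: Moves the arm, as the interface text tells. Shift numbers are shares of 0.25 m and turn numbers shares of 0.15 rad, none past 1 either way. Its arguments: {"type":"object","properties":{"commands":{"type":"array","items":{"type":"array","items":{"type":"number"}}},"gripper":{"type":"number"},"newtons":{"type":"number"}},"required":["commands"]}

```bash
mkdir -p pics; cat > h.py <<'E'
import numpy as np, cv2
from scipy.spatial.transform import Rotation as R
from workcell import bot
def w(ci,p): return np.array(ci["origin"])+np.array(ci["rotation"])@np.array(p)
def pix(ci,P):
    c=np.array(ci["rotation"]).T@(np.array(P)-ci["origin"]); return [ci["cx"]+ci["fx"]*c[0]/-c[2], ci["cy"]+ci["fy"]*-c[1]/-c[2]]
def look(cam,names,fn=None):
    ci=bot.camera_info(cam); im=bot.read_camera(cam)
    if fn: cv2.imwrite(fn,im[:,:,::-1])
    for n in names:
        for f in("recognise","tip_of"):
            try:
                for d in getattr(bot,f)(cam,n)[:4]:
                    P=w(ci,d["centre"]); print(cam,f,n,round(d["p"],2),P.round(0),np.round(pix(ci,P)))
            except Exception as e: print(cam,f,n,e)
    return ci,im
E
python3 - <<'E'
from h import *
print(bot.state()); print({k:np.round(v,3).tolist() for k,v in bot.camera_info("side").items() if k!='x'}); print(bot.camera_info("top"))
for c in("top","side"): look(c,["brick_tub","stone_tub","hook_seat"],f"pics/{c}0.png")
a=cv2.imread("pics/top0.png");b=cv2.imread("pics/side0.png")
E
```

```text
{'t': 0.0, 'qpos': array([ 1.11507518,  0.32180925, -0.07009273,  1.45164101,  0.0225956 ,
        1.3707702 , -0.05691541]), 'dq': array([-1.70113331e-03, -6.74477207e-04, -1.65747540e-03,  9.63289374e-04,
        4.98200861e-05, -8.32200220e-04, -6.33322548e-04]), 'effort': array([ 1.29326736e-05, -4.93582463e+01, -3.81953605e-01, -3.14331472e+01,
        1.29709952e-02,  1.15691044e-02,  2.92993934e-05]), 'tool_pos': array([ 294.00308507, -579.13379951,  230.24952802]), 'orientation': array([-3.05358258e+00, -7.30845434e-01,  8.07120204e-04]), 'contact_force': array([-0.55964524, -0.26341242,  0.45851865]), 'moment': array([ 0.06632121,  0.01756471, -0.02819616]), 'finger_gap': 85.35873991971678}
{'fx': 444.749, 'fy': 444.749, 'cx': 281.689, 'cy': 217.173, 'origin': [5.876, 555.139, 979.734], 'rotation': [0.351, -0.871, -2.237]}
{'fx': 456.5530178148129, 'fy': 456.5530178148129, 'cx': 280.39457880550736, 'cy': 218.27457745399394, 'origin': array([ 292.95461159,   17.62876368, 1322.88237703]), 'rotation': array([ 0.16718175, -0.13406075, -1.58213206])}
top recognise brick_tub invalid index to scalar variable.
top tip_of brick_tub invalid index to scalar variable.
top recognise stone_tub invalid index to scalar variable.
top tip_of stone_tub invalid index to scalar variable.
top recognise hook_seat invalid index to scalar variable.
top tip_of hook_seat invalid index to scalar variable.
side recognise brick_tub invalid index to scalar variable.
side tip_of brick_tub invalid index to scalar variable.
side recognise stone_tub invalid index to scalar variable.
side tip_of stone_tub invalid index to scalar variable.
side recognise hook_seat invalid index to scalar variable.
side tip_of hook_seat invalid index to scalar variable.
```

```bash
sed -i 's/np.array(ci\["rotation"\])/R.from_rotvec(ci["rotation"]).as_matrix()/g' h.py
python3 - <<'E'
from h import *
for c in("top","side"): look(c,["brick_tub","stone_tub","hook_seat"],f"pics/{c}1.png")
E
```

```text
top recognise brick_tub 0.93 [583. 339.  63.] [176. 205.]
top recognise brick_tub 0.76 [322. 328.  65.] [177. 298.]
top recognise brick_tub 0.58 [354. 172.  57.] [234. 285.]
top tip_of brick_tub 0.96 [585. 343.  -3.] [180. 209.]
top tip_of brick_tub 0.93 [464. 301.   1.] [193. 249.]
top tip_of brick_tub 0.7 [322. 335.   7.] [180. 298.]
top tip_of brick_tub 0.56 [355. 183.  -1.] [233. 286.]
top recognise stone_tub 0.72 [ 452. -297.   57.] [403. 246.]
top tip_of stone_tub 0.85 [ 458. -301.   -1.] [399. 247.]
top recognise hook_seat 0.73 [673. 124. 216.] [246. 155.]
top tip_of hook_seat 0.91 [631.  43. 206.] [278. 172.]
side recognise brick_tub 0.97 [583. 346.  63.] [167. 307.]
side recognise brick_tub 0.9 [453. 306.  62.] [216. 331.]
side recognise brick_tub 0.67 [348. 189.  59.] [285. 328.]
side recognise brick_tub 0.61 [315. 339.  60.] [247. 384.]
side tip_of brick_tub 0.81 [461. 302.   2.] [218. 340.]
side tip_of brick_tub 0.81 [354. 180.   2.] [286. 335.]
side tip_of brick_tub 0.66 [591. 340.   2.] [172. 317.]
side tip_of brick_tub 0.63 [324. 334.   2.] [247. 390.]
side recognise stone_tub 0.85 [ 458. -291.   62.] [372. 197.]
side tip_of stone_tub 0.94 [ 464. -303.    5.] [370. 207.]
side recognise hook_seat 0.71 [674. 148. 217.] [200. 199.]
side tip_of hook_seat 0.94 [630.  44. 206.] [244. 190.]
```

View pics/top0.png

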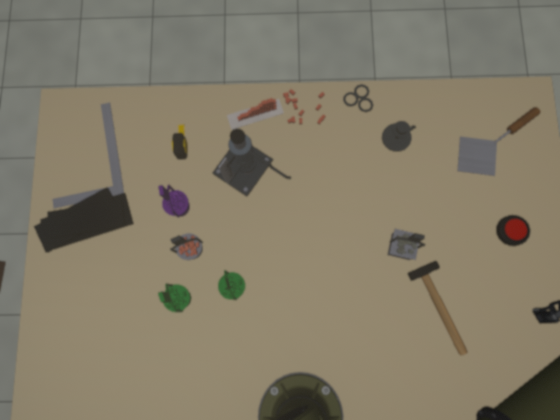

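View pics/side0.png

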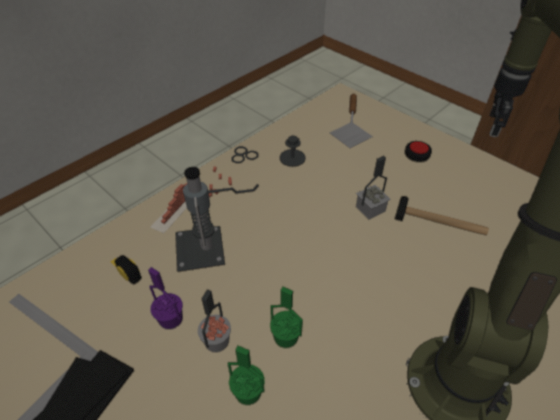

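```bash
python3 - <<'E'
from h import *
a=cv2.imread("pics/top0.png")[215:275,150:230];b=cv2.imread("pics/side0.png")[280:355,180:260]
c=cv2.imread("pics/top0.png")[120:200,205:305];d=cv2.imread("pics/side0.png")[160:275,170:270]
f=lambda x:cv2.resize(x,(400,300),interpolation=cv2.INTER_CUBIC)
cv2.imwrite("pics/crop.png",np.vstack([np.hstack([f(a),f(b)]),np.hstack([f(c),f(d)])]))
E
```

```text
(no output)
```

View pics/crop.png

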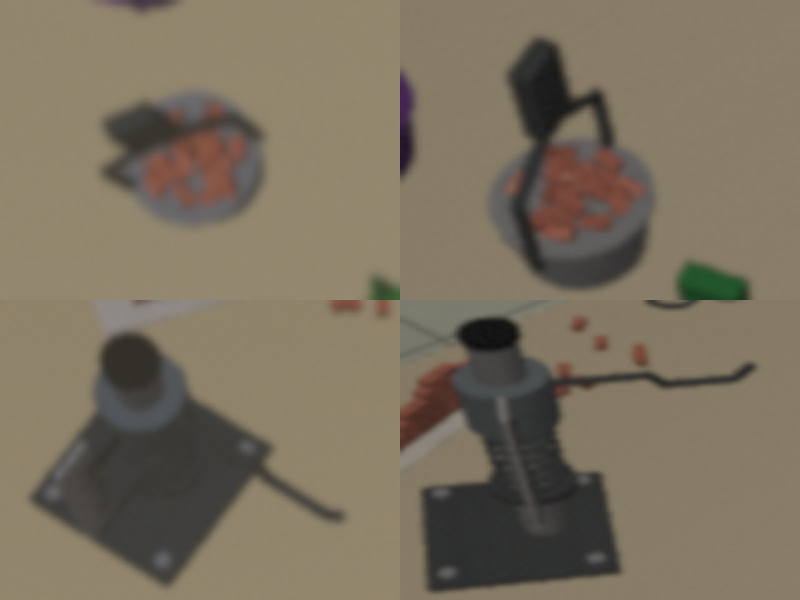

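```bash
cat >> h.py <<'E'
def bp(ci,u,z):
    r=R.from_rotvec(ci["rotation"]).as_matrix()@np.array([(u[0]-ci["cx"])/ci["fx"],-(u[1]-ci["cy"])/ci["fy"],-1]); o=np.array(ci["origin"]); return (o+r*(z-o[2])/r[2])[:2]
E
python3 - <<'E'
from h import *
t=bot.camera_info("top");s=bot.camera_info("side")
for n,ci,A,B,za,zb in [("bail t",t,(202.4,242),(170.6,249.4),108,108),("bail s",s,(219.6,303.8),(203.6,331.3),108,108),("col/tip t",t,(238,136),(290.5,177.9),287,216),("s",s,(192,172.6),(258,185.7),287,216)]:
    a=bp(ci,A,za);b=bp(ci,B,zb);print(n,a.round(),b.round(),((a+b)/2).round(),np.linalg.norm(a-b).round(),np.degrees(np.arctan2(*(a-b)[::-1])).round(1))
E
```

```text
bail t [467. 253.] [449. 338.] [458. 295.] 88.0 -77.8
bail s [477. 269.] [450. 337.] [464. 303.] 74.0 -68.2
col/tip t [697. 137.] [610.  13.] [654.  75.] 151.0 55.2
s [695. 143.] [609.  17.] [652.  80.] 153.0 55.8
```

{"name": "play_rows", "arguments": {
  "commands": [
    [0, 0, -0.17, 0, 0, 0],
    [0, 0, -0.17, 0, 0, 0],
    [0, 0, -0.17, 0, 0, 0],
    [0, 0, -0.17, 0, 0, 0],
    [0.158, -0.112, 0, 0, 0, 0],
    [0.158, -0.112, 0, 0, 0, 0],
    [0.158, -0.112, 0, 0, 0, 0],
    [0.158, -0.112, 0, 0, 0, 0]
  ],
  "gripper": 0
}}

```text
t: 2.2
tool_pos: [385.1, -406.4, 401.5]
orientation: [3.055, 0.731, 0.0]
contact_force: [0.2, -0.3, 0.7]
finger_gap: 85.4
```

{"name": "play_rows", "arguments": {
  "commands": [
    [0.158, -0.112, 0, 0, 0, 0],
    [0.158, -0.112, 0, 0, 0, 0],
    [0.158, -0.112, 0, 0, 0, 0],
    [0.158, -0.112, 0, 0, 0, 0],
    [0.158, -0.112, 0, 0, 0, 0],
    [0.158, -0.112, 0, 0, 0, 0],
    [0.061, -0.171, 0, 0, 0, 0],
    [0.061, -0.171, 0, 0, 0, 0]
  ]
}}

```text
t: 3.0
tool_pos: [508.3, -58.9, 400.9]
orientation: [-3.054, -0.732, 0.001]
contact_force: [0.5, 0.7, -0.1]
finger_gap: 85.2
```

{"name": "play_rows", "arguments": {
  "commands": [
    [0.061, -0.171, 0, 0, 0, 0],
    [0.061, -0.171, 0, 0, 0, 0],
    [0.061, -0.171, 0, 0, 0, 0],
    [0.061, -0.171, 0, 0, 0, 0],
    [0.061, -0.171, 0, 0, 0, 0],
    [0.061, -0.171, 0, 0, 0, 0.5],
    [0.061, -0.171, 0, 0, 0, 0.5],
    [0, 0, 0, 0, 0, 0.16]
  ]
}}

```text
t: 3.8
tool_pos: [468.1, 261.8, 401.5]
orientation: [-3.101, -0.478, 0.0]
contact_force: [0.9, -0.9, 0.9]
finger_gap: 85.5
```

```bash
python3 - <<'E'
from h import *
s=bot.state();print(s["t"],s["tool_pos"].round(1),s["orientation"].round(3))
ci,im=look("wrist",["brick_tub"],"pics/w1.png")
P=np.array([462,302])
for z in(0,202):print(pix(ci,[*P,z]))
print(ci)
E
```

```text
3.8 [468.1 261.8 401.5] [-3.101 -0.478  0.   ]
wrist recognise brick_tub 0.85 [363. 182.  64.] [307. 248.]
wrist recognise brick_tub 0.69 [468. 301.  63.] [251. 156.]
wrist recognise brick_tub 0.64 [333. 336.  63.] [202. 236.]
wrist recognise brick_tub 0.61 [587. 338.  60.] [249.  58.]
wrist tip_of brick_tub 0.97 [462. 303.   2.] [251. 154.]
wrist tip_of brick_tub 0.89 [324. 338.   4.] [207. 228.]
wrist tip_of brick_tub 0.71 [353. 181.   2.] [303. 239.]
wrist tip_of brick_tub 0.63 [589. 341.  -3.] [251.  63.]
[np.float64(252.1903416738461), np.float64(154.32542110295802)]
[np.float64(237.32909502633726), np.float64(178.42963204930703)]
{'fx': 347.39354612073384, 'fy': 347.39354612073384, 'cx': 277.2633462582237, 'cy': 211.519316396533, 'origin': array([535.96571943, 281.98785028, 544.48387904]), 'rotation': array([-0.23982195,  0.18133295, -1.25594992])}
```

View pics/w1.png

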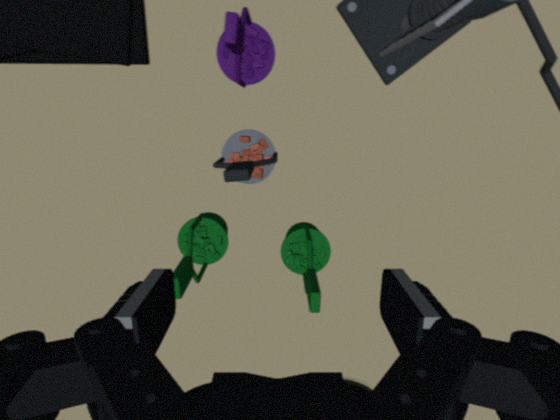

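```bash
python3 - <<'E'
from h import *
ci=bot.camera_info("wrist")
im=cv2.imread("pics/w1.png")[135:195,205:285]
cv2.imwrite("pics/w1c.png",cv2.resize(im,(800,600),interpolation=cv2.INTER_CUBIC))
for za,A,B in((108,(217,163),(276,157)),):
    a=bp(ci,A,za);b=bp(ci,B,za);print(a,b,(a+b)/2,np.degrees(np.arctan2(*(a-b)[::-1])))
for yaw in(-65,-73,-80):
    d=np.array([np.cos(np.radians(yaw)),np.sin(np.radians(yaw))])
    print(yaw,[np.round(pix(ci,[*(np.array([462,302])+d*k),z]),1).tolist() for k,z in((37,108),(-37,108),(13,202),(-13,202))])
E
```

```text
[457.37186075 328.04967286] [486.17823557 259.34712621] [471.77504816 293.69839954] 112.74787649644654
-65 [[267.1, 161.4], [209.1, 169.6], [240.7, 177.9], [215.0, 181.5]]
-73 [[267.4, 165.5], [208.6, 165.5], [240.8, 179.7], [214.8, 179.7]]
-80 [[267.2, 169.1], [208.6, 162.0], [240.8, 181.3], [214.8, 178.1]]
```

View pics/w1c.png

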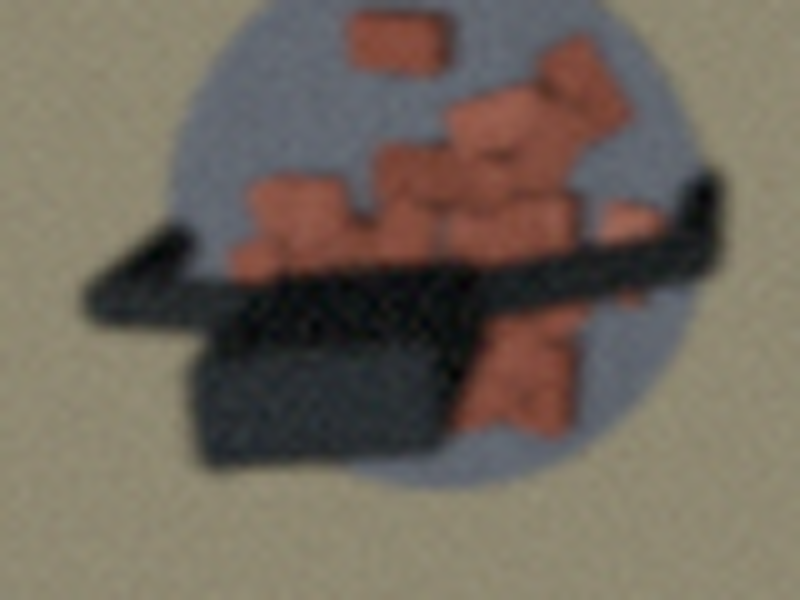

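```bash
python3 - <<'E'
from h import *
ci=bot.camera_info("wrist")
ci.update(origin=np.array([535.96571943, 281.98785028, 544.48387904]),rotation=np.array([-0.23982195,  0.18133295, -1.25594992]))
for za,A,B in((110,(214.5,165),(276,160)),(202,(225,176.5),(249,174.5))):
    a=bp(ci,A,za);b=bp(ci,B,za);print(a,b,(a+b)/2,np.degrees(np.arctan2(*(a-b)[::-1])),np.linalg.norm(a-b))
s=bot.state();print(s["t"],s["tool_pos"].round(1),s["orientation"].round(3))
look("wrist",["brick_tub"],"pics/w2.png")
im=cv2.imread("pics/w2.png")[110:210,180:313];cv2.imwrite("pics/w2c.png",cv2.resize(im,(800,600),interpolation=cv2.INTER_CUBIC))
print(bot.camera_info("wrist"))
E
```

```text
[449.93203879 339.30354659] [479.1427201 267.6231618] [464.53737945 303.46335419] 112.17152937670068 77.40375615401462
[460.16846827 314.262125  ] [469.32440456 291.98418867] [464.74643642 303.12315684] 112.34201209527826 24.086046097805987
3.95 [471.5 253.9 401.2] [ 3.106  0.464 -0.   ]
wrist recognise brick_tub 0.97 [589. 340.  61.] [240.  57.]
wrist recognise brick_tub 0.94 [467. 299.  64.] [244. 158.]
wrist recognise brick_tub 0.86 [331. 335.  60.] [197. 239.]
wrist recognise brick_tub 0.8 [364. 183.  60.] [302. 246.]
wrist tip_of brick_tub 0.82 [462. 305.   2.] [244. 155.]
wrist tip_of brick_tub 0.82 [590. 347.  -1.] [240.  61.]
wrist tip_of brick_tub 0.71 [357. 181.   2.] [298. 238.]
wrist tip_of brick_tub 0.65 [323. 338.   2.] [202. 230.]
{'fx': 347.39354612073384, 'fy': 347.39354612073384, 'cx': 277.2633462582237, 'cy': 211.519316396533, 'origin': array([539.96244533, 272.76534613, 544.27058028]), 'rotation': array([-0.24237992,  0.17910516, -1.26911353])}
```

View pics/w2c.png

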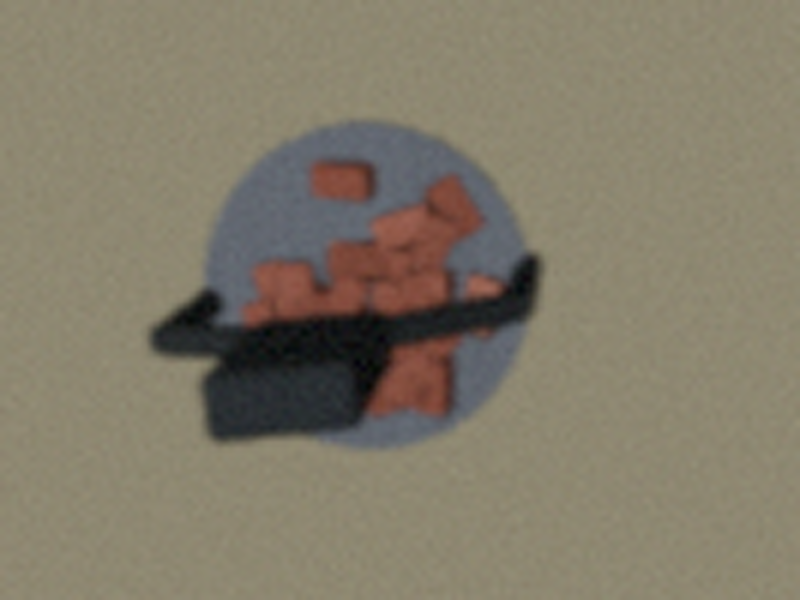

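{"name": "play_rows", "arguments": {
  "commands": [
    [0.015, -0.1, 0, 0, 0, 0],
    [0.015, -0.097, 0, 0, 0, 0],
    [0, 0, 0, 0, 0, -0.58],
    [0, 0, 0.12, 0, 0, 0],
    [0, 0, 0.12, 0, 0, 0],
    [0, 0, 0.12, 0, 0, 0],
    [0, 0, 0.1, 0, 0, 0],
    [0, 0, 0, 0, 0, 0]
  ]
}}

```text
t: 4.9
tool_pos: [463.3, 300.8, 283.0]
orientation: [3.082, 0.594, -0.009]
contact_force: [0.8, 0.6, -0.3]
finger_gap: 85.1
```

```bash
python3 - <<'E'
from h import *
s=bot.state();print(s["t"],s["tool_pos"].round(1),s["orientation"].round(3),s["qpos"].round(2))
ci,im=look("wrist",["brick_tub"],"pics/w3.png")
d=np.array([np.cos(np.radians(112)),np.sin(np.radians(112))])
print([np.round(pix(ci,[*(np.array([464.5,303.2])+d*k),z]),1).tolist() for k,z in((37,108),(-37,108),(13,202),(-13,202))])
E
```

```text
4.9 [463.3 300.8 283. ] [ 3.082  0.594 -0.009] [ 0.14  0.17 -0.85  1.59  0.13  1.45 -1.91]
wrist recognise brick_tub 0.89 [363. 189.  65.] [334. 294.]
wrist recognise brick_tub 0.76 [466. 305.  63.] [273. 176.]
wrist recognise brick_tub 0.68 [335. 336.  69.] [206. 273.]
wrist recognise brick_tub 0.56 [581. 340.  58.] [284.  53.]
wrist tip_of brick_tub 0.97 [354. 184.   0.] [327. 276.]
wrist tip_of brick_tub 0.94 [458. 306.  -2.] [271. 172.]
wrist tip_of brick_tub 0.8 [589. 343.  -0.] [283.  52.]
wrist tip_of brick_tub 0.69 [322. 336.   2.] [212. 259.]
[[234.8, 186.9], [314.1, 186.5], [254.3, 216.8], [292.9, 216.6]]
```

View pics/w3.png

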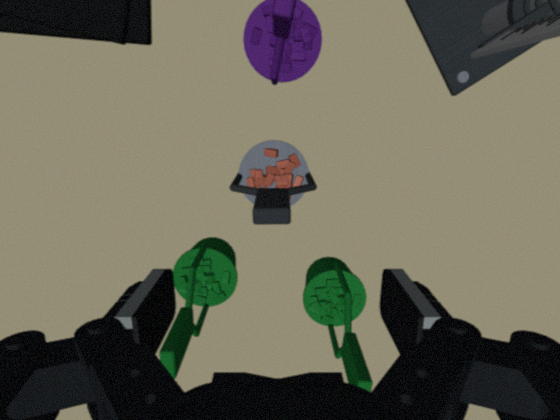

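{"name": "play_rows", "arguments": {
  "commands": [
    [0.01, -0.006, 0, 0, 0, 0],
    [0, 0, 0.098, 0, 0, 0],
    [0, 0, 0.098, 0, 0, 0],
    [0, 0, 0.098, 0, 0, 0],
    [0, 0, 0.098, 0, 0, 0],
    [0, 0, 0.05, 0, 0, 0],
    [0, 0, 0, 0, 0, 0],
    [0, 0, 0, 0, 0, 0]
  ]
}}

```text
t: 5.85
tool_pos: [466.5, 306.6, 177.0]
orientation: [-3.084, -0.598, -0.002]
contact_force: [0.4, -0.5, 0.1]
finger_gap: 85.4
```

{"name": "play_rows", "arguments": {
  "commands": [
    [-0.008, 0.01, 0.03, 0, 0, 0],
    [0, 0, 0.034, 0, 0, 0],
    [0, 0, 0, 0, 0, 0],
    [0, 0, 0, 0, 0, 0],
    [0, 0, 0, 0, 0, 0]
  ]
}}

```text
t: 6.35
tool_pos: [465.0, 303.1, 160.0]
orientation: [-3.084, -0.598, -0.0]
contact_force: [-0.5, -0.6, -0.1]
finger_gap: 85.3
```

{"name": "play_rows", "arguments": {
  "commands": [
    [0, 0, 0, 0, 0, 0],
    [0, 0, 0, 0, 0, 0],
    [0, 0, 0, 0, 0, 0],
    [0, 0, 0, 0, 0, 0],
    [0, 0, 0, 0, 0, 0],
    [0, 0, 0, 0, 0, 0],
    [0, 0, 0, 0, 0, 0],
    [0, 0, 0, 0, 0, 0]
  ],
  "gripper": 255,
  "newtons": 60
}}

```text
t: 7.15
tool_pos: [464.9, 303.4, 159.9]
orientation: [-3.084, -0.598, -0.0]
contact_force: [-0.2, 2.0, 0.7]
finger_gap: 25.1
```

{"name": "play_rows", "arguments": {
  "commands": [
    [0, 0, -0.02, 0, 0, 0],
    [0, 0, -0.06, 0, 0, 0],
    [0, 0, -0.1, 0, 0, 0],
    [0, 0, -0.1, 0, 0, 0],
    [0, 0, -0.1, 0, 0, 0],
    [0, 0, -0.06, 0, 0, 0],
    [0, 0, 0, 0, 0, 0]
  ]
}}

```text
t: 7.85
tool_pos: [465.9, 303.6, 272.3]
orientation: [-3.084, -0.597, -0.007]
contact_force: [0.1, -0.0, -3.5]
finger_gap: 25.4
```

{"name": "play_rows", "arguments": {
  "commands": [
    [-0.01, 0.06, 0, 0, 0, 0],
    [-0.02, 0.123, 0, 0, 0, 0],
    [-0.02, 0.123, 0, 0, 0, 0],
    [-0.02, 0.123, 0, 0, 0, 0],
    [-0.02, 0.123, 0, 0, 0, 0],
    [-0.02, 0.123, 0, 0, 0, 0],
    [-0.02, 0.123, 0, 0, 0, 0],
    [-0.03, 0.185, 0, 0, 0, 0]
  ]
}}

```text
t: 8.65
tool_pos: [518.6, 61.2, 268.6]
orientation: [-3.081, -0.604, 0.003]
contact_force: [1.2, 1.2, -4.3]
finger_gap: 24.8
```

{"name": "play_rows", "arguments": {
  "commands": [
    [0, 0, 0, 0, 0, -0.4],
    [0, 0, 0, 0, 0, -0.7],
    [0, 0, 0, 0, 0, -0.7],
    [0, 0, 0, 0, 0, -0.7],
    [0, 0, 0, 0, 0, -0.7],
    [0, 0, 0, 0, 0, -0.7],
    [0, 0, 0, 0, 0, 0],
    [0, 0, 0, 0, 0, 0]
  ]
}}

```text
t: 9.45
tool_pos: [519.1, 59.9, 268.8]
orientation: [-2.782, -1.458, 0.003]
contact_force: [0.1, -0.4, -3.4]
finger_gap: 25.1
```

{"name": "play_rows", "arguments": {
  "commands": [
    [-0.06, 0, 0, 0, 0, 0],
    [-0.12, 0.05, 0, 0, 0, 0],
    [-0.06, 0.1, 0, 0, 0, 0],
    [0, 0.1, 0, 0, 0, 0],
    [0, 0.1, 0, 0, 0, 0],
    [0, 0.05, 0, 0, 0, 0],
    [0, 0, 0, 0, 0, 0],
    [0, 0, 0, 0, 0, 0]
  ]
}}

```text
t: 10.25
tool_pos: [567.2, -44.9, 269.3]
orientation: [-2.779, -1.461, 0.002]
contact_force: [-0.7, 0.2, -4.1]
finger_gap: 25.2
```

```bash
python3 - <<'E'
from h import *
s=bot.state();print(s["t"],s["tool_pos"].round(1),s["orientation"].round(3),s["contact_force"])
for c in("wrist","side","top"): ci,im=look(c,["hook_seat","brick_tub"],f"pics/{c}4.png")
a=cv2.imread("pics/wrist4.png");b=cv2.imread("pics/side4.png")[120:270,160:360]
cv2.imwrite("pics/c4.png",np.hstack([cv2.resize(a,(400,300)),cv2.resize(b,(400,300),interpolation=cv2.INTER_CUBIC)]))
E
```

```text
10.25 [567.2 -44.9 269.3] [-2.779e+00 -1.461e+00  2.000e-03] [-0.72979943  0.23045777 -4.06870962]
wrist recognise hook_seat 0.89 [628.  37. 202.] [282.  52.]
wrist tip_of hook_seat 0.6 [633.  43. 203.] [284.  35.]
wrist recognise brick_tub 0.89 [569. -41. 220.] [275. 230.]
wrist recognise brick_tub 0.75 [381. 163.  34.] [ 19. 116.]
wrist recognise brick_tub 0.55 [ 462. -267.   28.] [307. 359.]
wrist tip_of brick_tub 0.88 [563. -46. 109.] [274. 196.]
wrist tip_of brick_tub 0.75 [356. 177.   1.] [ 15. 118.]
side recognise hook_seat 0.79 [674. 145. 212.] [201. 200.]
side tip_of hook_seat 0.97 [631.  46. 204.] [244. 191.]
side recognise brick_tub 0.9 [316. 343.  61.] [245. 385.]
side recognise brick_tub 0.79 [583. 347.  63.] [167. 307.]
side recognise brick_tub 0.55 [348. 187.  65.] [286. 326.]
side tip_of brick_tub 0.69 [593. 342.   4.] [171. 316.]
side tip_of brick_tub 0.68 [353. 181.   1.] [286. 336.]
side tip_of brick_tub 0.62 [323. 333.  -1.] [248. 391.]
top tip_of hook_seat 0.81 [630.  41. 203.] [279. 172.]
top recognise brick_tub 0.82 [585. 336.  63.] [177. 204.]
top recognise brick_tub 0.81 [317. 329.  65.] [177. 299.]
top recognise brick_tub 0.67 [353. 172.  58.] [234. 285.]
top recognise brick_tub 0.4 [547. -23. 168.] [305. 207.]
top tip_of brick_tub 0.96 [589. 344.   4.] [179. 207.]
top tip_of brick_tub 0.65 [567. -46. 111.] [312. 204.]
top tip_of brick_tub 0.6 [319. 336.   3.] [179. 299.]
top tip_of brick_tub 0.56 [356. 179.  -0.] [234. 285.]
```

View pics/c4.png

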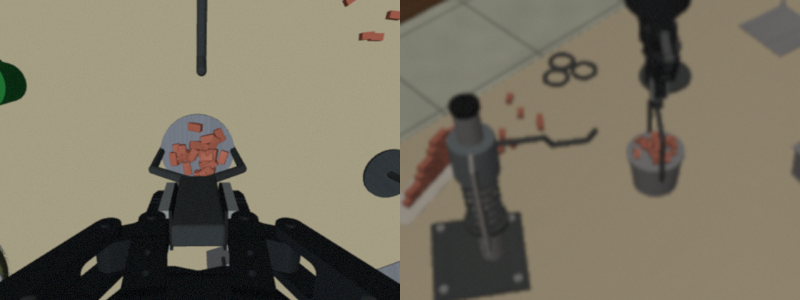

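{"name": "play_rows", "arguments": {
  "commands": [
    [0.03, 0.004, 0, 0, 0, 0],
    [0.06, 0, 0, 0, 0, 0],
    [0.08, 0, 0, 0, 0, 0],
    [0.08, 0, 0, 0, 0, 0],
    [0.08, 0, 0, 0, 0, 0],
    [0.07, 0, 0, 0, 0, 0],
    [0.034, 0, 0, 0, 0, 0],
    [0, 0, 0, 0, 0, 0]
  ]
}}

```text
t: 11.8
tool_pos: [630.6, 44.6, 269.4]
orientation: [-2.778, -1.464, -0.0]
contact_force: [-0.9, -0.1, -3.2]
finger_gap: 25.2
```

```bash
python3 - <<'E'
from h import *
s=bot.state();print(s["t"],s["tool_pos"].round(1),s["orientation"].round(3),s["contact_force"])
for c in("wrist","side"): ci,im=look(c,["hook_seat"],f"pics/{c}5.png")
a=cv2.imread("pics/wrist5.png");b=cv2.imread("pics/side5.png")[130:250,170:330]
cv2.imwrite("pics/c5.png",np.hstack([cv2.resize(a,(400,300)),cv2.resize(b,(400,300),interpolation=cv2.INTER_CUBIC)]))
E
```

```text
11.8 [630.6  44.6 269.4] [-2.778 -1.464 -0.   ] [-0.91820332 -0.08476754 -3.19032689]
wrist recognise hook_seat 0.62 [680. 122. 232.] [270.  64.]
wrist tip_of hook_seat 0.84 [632.  44. 204.] [279. 227.]
side recognise hook_seat 0.59 [674. 147. 217.] [201. 199.]
side tip_of hook_seat 0.83 [633.  45. 204.] [243. 190.]
```

View pics/c5.png

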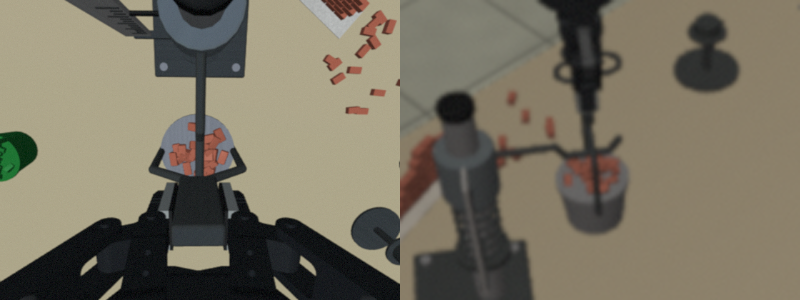

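{"name": "play_rows", "arguments": {
  "commands": [
    [0, 0, 0.02, 0, 0, 0],
    [0, 0, 0.04, 0, 0, 0],
    [0, 0, 0.04, 0, 0, 0],
    [0, 0, 0.03, 0, 0, 0],
    [0, 0, 0.02, 0, 0, 0],
    [0, 0, 0.01, 0, 0, 0],
    [0, 0, 0.01, 0, 0, 0],
    [0, 0, 0, 0, 0, 0]
  ]
}}

```text
t: 12.9
tool_pos: [630.5, 42.7, 227.3]
orientation: [2.781, 1.461, 0.0]
contact_force: [-0.7, -0.4, -2.9]
finger_gap: 25.4
```

{"name": "play_rows", "arguments": {
  "commands": [
    [0, 0, 0.01, 0, 0, 0],
    [0, 0, 0.01, 0, 0, 0],
    [0, 0, 0.01, 0, 0, 0],
    [0, 0, 0.01, 0, 0, 0],
    [0, 0, 0, 0, 0, 0],
    [0, 0, 0, 0, 0, 0],
    [0, 0, 0, 0, 0, 0]
  ]
}}

```text
t: 13.6
tool_pos: [630.6, 42.7, 217.6]
orientation: [2.781, 1.461, 0.001]
contact_force: [2.3, 0.0, -0.8]
finger_gap: 25.0
```

{"name": "play_rows", "arguments": {
  "commands": [
    [0, 0, 0.008, 0, 0, 0],
    [0, 0, 0.008, 0, 0, 0],
    [0, 0, 0.008, 0, 0, 0],
    [0, 0, 0, 0, 0, 0],
    [0, 0, 0, 0, 0, 0],
    [0, 0, 0, 0, 0, 0],
    [0, 0, 0, 0, 0, 0]
  ]
}}

```text
t: 14.3
tool_pos: [630.5, 42.7, 211.5]
orientation: [2.781, 1.461, 0.001]
contact_force: [1.9, -1.0, -0.7]
finger_gap: 25.2
```

```bash
python3 - <<'E'
from h import *
F=[]
for i in range(10):
    s=bot.state();F.append([*s["contact_force"],*s["moment"]]);bot.read_camera("side")
ci,im=look("side",["hook_seat"])
print(s["t"],s["tool_pos"].round(1),np.mean(F,0).round(2),np.std(F,0).round(2))
E
```

```text
side recognise hook_seat 0.68 [674. 144. 195.] [203. 205.]
side tip_of hook_seat 0.59 [630.  43. 187.] [245. 195.]
side tip_of hook_seat 0.54 [ 462. -304.    4.] [370. 207.]
14.75 [630.4  42.7 211.3] [ 2.34 -0.24 -0.64 -0.01 -0.62 -0.01] [0.45 0.58 0.39 0.02 0.04 0.04]
```

{"name": "play_rows", "arguments": {
  "commands": [
    [0, 0.004, 0, 0, 0, 0],
    [0, 0.004, 0, 0, 0, 0],
    [0, 0, 0, 0, 0, 0],
    [0, 0, 0, 0, 0, 0],
    [0, 0, 0, 0, 0, 0]
  ]
}}

```text
t: 15.45
tool_pos: [631.1, 42.2, 210.9]
orientation: [-2.779, -1.462, 0.002]
contact_force: [-2.3, 2.7, 0.1]
finger_gap: 25.2
```

```bash
cat >> h.py <<'E'
def force():
    F=[]
    for i in range(8):
        s=bot.state();F.append([*s["contact_force"],*s["moment"]]);bot.read_camera("side")
    m=np.mean(F,0);print(s["t"],s["tool_pos"].round(1),m.round(2),"tool x,y:",(m[:2]@[.57,.82]).round(2),(m[:2]@[.82,-.57]).round(2))
E
python3 -c "
from h import *
force()"
```

```text
15.8 [631.4  42.1 211.1] [-2.66  2.83 -0.78  0.67  0.63 -0.  ] tool x,y: 0.81 -3.79
```

{"name": "play_rows", "arguments": {
  "commands": [
    [0, -0.005, 0, 0, 0, 0],
    [0, 0, 0, 0, 0, 0],
    [0, 0, 0, 0, 0, 0],
    [0, 0, 0, 0, 0, 0]
  ]
}}

```text
t: 16.25
tool_pos: [631.1, 42.2, 211.4]
orientation: [2.781, 1.461, 0.001]
contact_force: [-1.2, 2.7, -1.0]
finger_gap: 24.9
```

```bash
python3 -c "
from h import *
force()"
```

```text
16.6 [631.1  42.2 211.4] [-1.14  2.65 -0.79  0.6   0.35 -0.  ] tool x,y: 1.52 -2.45
```

{"name": "play_rows", "arguments": {
  "commands": [
    [0.002, -0.002, 0.005, 0, 0, 0],
    [0.001, -0.002, 0.005, 0, 0, 0],
    [0, 0, 0.005, 0, 0, 0],
    [0, 0, 0.004, 0, 0, 0],
    [0, 0, 0, 0, 0, 0],
    [0, 0, 0, 0, 0, 0],
    [0, 0, 0, 0, 0, 0]
  ]
}}

```text
t: 17.35
tool_pos: [630.8, 42.6, 206.7]
orientation: [2.78, 1.46, 0.0]
contact_force: [0.3, -1.3, 0.2]
finger_gap: 25.1
```

```bash
python3 -c "
from h import *
force()
look('side',['hook_seat'])"
```

```text
17.7 [630.7  42.8 206.6] [ 0.52 -2.34  0.22 -0.55 -0.19  0.  ] tool x,y: -1.62 1.76
side recognise hook_seat 0.84 [674. 144. 196.] [202. 204.]
side tip_of hook_seat 0.78 [633.  45. 184.] [244. 196.]
```

{"name": "play_rows", "arguments": {
  "commands": [
    [-0.0015, 0.0017, 0, 0, 0, 0],
    [0, 0, 0, 0, 0, 0],
    [0, 0, 0, 0, 0, 0],
    [0, 0, 0, 0, 0, 0]
  ]
}}

```text
t: 18.3
tool_pos: [630.7, 42.9, 206.5]
orientation: [2.781, 1.462, -0.0]
contact_force: [0.5, -3.0, 0.7]
finger_gap: 25.3
```

```bash
python3 -c "
from h import *
force()"
```

```text
18.65 [630.7  42.9 206.5] [ 0.84 -3.2   0.39 -0.77 -0.29  0.02] tool x,y: -2.14 2.51
```

{"name": "play_rows", "arguments": {
  "commands": [
    [-0.001, 0.0014, 0, 0, 0, 0],
    [0, 0, 0, 0, 0, 0],
    [0, 0, 0, 0, 0, 0],
    [0, 0, 0, 0, 0, 0],
    [0, 0, 0, 0, 0, 0],
    [0, 0, 0, 0, 0, 0],
    [0, 0, 0, 0, 0, 0],
    [0, 0, 0, 0, 0, 0]
  ]
}}

```text
t: 19.5
tool_pos: [630.8, 42.7, 206.6]
orientation: [-2.781, -1.462, -0.0]
contact_force: [0.8, -2.0, 0.2]
finger_gap: 25.1
```

```bash
python3 -c "
from h import *
force()"
```

```text
19.85 [630.8  42.7 206.5] [ 0.54 -1.97 -0.25 -0.43 -0.19 -0.01] tool x,y: -1.31 1.57
```

Improving; one more nudge of the same kind.

{"name": "play_rows", "arguments": {
  "commands": [
    [-0.0012, 0.0014, 0, 0, 0, 0],
    [0, 0, 0, 0, 0, 0],
    [0, 0, 0, 0, 0, 0],
    [0, 0, 0, 0, 0, 0],
    [0, 0, 0, 0, 0, 0],
    [0, 0, 0, 0, 0, 0],
    [0, 0, 0, 0, 0, 0],
    [0, 0, 0, 0, 0, 0]
  ]
}}

```text
t: 20.7
tool_pos: [630.9, 42.4, 206.5]
orientation: [-2.78, -1.462, -0.0]
contact_force: [-0.5, 0.4, -0.1]
finger_gap: 25.2
```

```bash
python3 -c "
from h import *
force()"
```

```text
21.05 [630.9  42.4 206.6] [ 0.23  1.06  0.15  0.24 -0.06 -0.  ] tool x,y: 1.0 -0.42
```

{"name": "play_rows", "arguments": {
  "commands": [
    [0, 0, 0, 0, 0, 0],
    [0, 0, 0, 0, 0, 0],
    [0, 0, 0, 0, 0, 0],
    [0, 0, 0, 0, 0, 0]
  ],
  "gripper": 140,
  "newtons": 20
}}

```text
t: 21.5
tool_pos: [630.9, 41.8, 206.5]
orientation: [2.781, 1.461, -0.0]
contact_force: [0.1, 0.4, 0.3]
finger_gap: 38.6
```

{"name": "play_rows", "arguments": {
  "commands": [
    [0, 0, 0, 0, 0, 0],
    [0, 0, 0, 0, 0, 0],
    [0, 0, 0, 0, 0, 0],
    [0, 0, 0, 0, 0, 0],
    [0, 0, 0, 0, 0, 0],
    [0, 0, 0, 0, 0, 0]
  ],
  "gripper": 0
}}

```text
t: 22.1
tool_pos: [630.9, 42.1, 206.5]
orientation: [2.781, 1.462, -0.0]
contact_force: [-0.1, 0.2, -0.8]
finger_gap: 85.0
```

{"name": "play_rows", "arguments": {
  "commands": [
    [0, 0, -0.04, 0, 0, 0],
    [0, 0, -0.06, 0, 0, 0],
    [0, 0, -0.1, 0, 0, 0],
    [0, 0, -0.1, 0, 0, 0],
    [0, 0, -0.15, 0, 0, 0],
    [0, 0, -0.15, 0, 0, 0],
    [0, 0, 0, 0, 0, 0],
    [0, 0, 0, 0, 0, 0]
  ]
}}

```text
t: 22.9
tool_pos: [631.5, 42.5, 359.0]
orientation: [2.779, 1.461, 0.005]
contact_force: [-0.2, -0.8, -0.2]
finger_gap: 85.2
```

```bash
python3 - <<'E'
from h import *
s=bot.state();print(s["t"],s["tool_pos"].round(1),s["contact_force"])
for c in("wrist","side"): ci,im=look(c,["hook_seat","brick_tub","stone_tub"],f"pics/{c}6.png")
a=cv2.imread("pics/wrist6.png");b=cv2.imread("pics/side6.png")[130:250,170:330]
cv2.imwrite("pics/c6.png",np.hstack([cv2.resize(a,(400,300)),cv2.resize(b,(400,300),interpolation=cv2.INTER_CUBIC)]))
E
```

```text
22.9 [631.5  42.5 359. ] [-0.17770269 -0.75367136 -0.18645998]
wrist tip_of hook_seat 0.95 [633.  45. 183.] [276. 187.]
wrist recognise brick_tub 0.93 [633.  45. 113.] [276. 174.]
wrist recognise brick_tub 0.68 [578. 314.  28.] [112.   6.]
wrist recognise brick_tub 0.66 [371. 179.  56.] [ 54. 195.]
wrist tip_of brick_tub 0.93 [354. 181.   3.] [ 67. 192.]
wrist tip_of brick_tub 0.8 [629.  45.  51.] [273. 167.]
wrist tip_of brick_tub 0.67 [632.  44. 181.] [275. 187.]
wrist recognise stone_tub 0.65 [ 479. -275.   11.] [308. 369.]
wrist tip_of stone_tub 0.87 [ 468. -304.    1.] [312. 380.]
side recognise hook_seat 0.66 [677. 147. 193.] [201. 205.]
side tip_of hook_seat 0.63 [633.  44. 185.] [244. 195.]
side recognise brick_tub 0.96 [583. 348.  65.] [166. 307.]
side recognise brick_tub 0.83 [316. 343.  62.] [245. 385.]
side recognise brick_tub 0.71 [352. 190.  63.] [284. 326.]
side recognise brick_tub 0.67 [618.  51. 107.] [248. 220.]
side tip_of brick_tub 0.9 [355. 185.   1.] [284. 337.]
side tip_of brick_tub 0.84 [322. 335.   1.] [248. 391.]
side tip_of brick_tub 0.73 [592. 343.   2.] [171. 317.]
side tip_of brick_tub 0.69 [631.  41.  50.] [249. 230.]
side recognise stone_tub 0.72 [ 460. -290.   62.] [371. 197.]
side tip_of stone_tub 0.89 [ 464. -300.    4.] [369. 208.]
```

View pics/c6.png

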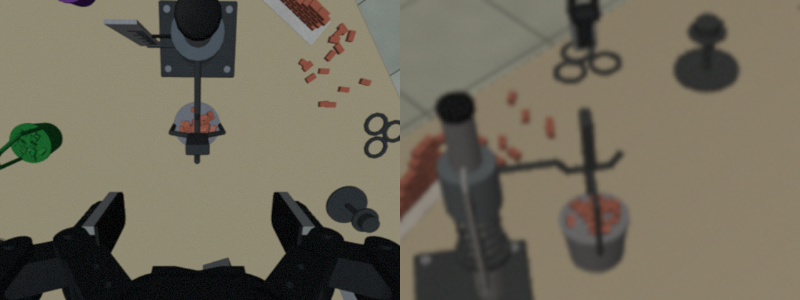

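{"name": "play_rows", "arguments": {
  "commands": [
    [0, 0, -0.08, 0, 0, 0],
    [0, 0, -0.08, 0, 0, 0],
    [0, 0, 0, 0, 0, 0],
    [0, 0, 0, 0, 0, 0],
    [0, 0, 0, 0, 0, 0],
    [0, 0, 0, 0, 0, 0],
    [0, 0, 0, 0, 0, 0],
    [0, 0, 0, 0, 0, 0]
  ]
}}

```text
t: 24.4
tool_pos: [630.8, 42.0, 396.1]
orientation: [-2.781, -1.461, 0.001]
contact_force: [0.3, -0.7, 0.4]
finger_gap: 85.1
```

{"name": "play_rows", "arguments": {
  "commands": [
    [0, 0, 0, 0, 0, 0],
    [0, 0, 0, 0, 0, 0],
    [0, 0, 0, 0, 0, 0],
    [0, 0, 0, 0, 0, 0],
    [0, 0, 0, 0, 0, 0],
    [0, 0, 0, 0, 0, 0],
    [0, 0, 0, 0, 0, 0],
    [0, 0, 0, 0, 0, 0]
  ]
}}

```text
t: 25.2
tool_pos: [630.9, 42.1, 396.5]
orientation: [2.781, 1.462, -0.0]
contact_force: [0.2, 0.4, 0.2]
finger_gap: 85.5
```

```bash
python3 - <<'E'
from h import *
g=[]
for c in ("side",)*8+("top",)*5:
    im=bot.read_camera(c); g.append(cv2.cvtColor(im,cv2.COLOR_RGB2GRAY).astype(np.float32))
s=g[:8]
crop=lambda x:x[168:242,225:275]
print("side shifts px",[np.round(cv2.phaseCorrelate(crop(s[0]),crop(x))[0],2).tolist() for x in s[1:]], bot.state()["t"])
old=cv2.cvtColor(cv2.imread("pics/side6.png"),cv2.COLOR_BGR2GRAY).astype(np.float32)
print("vs earlier",cv2.phaseCorrelate(crop(old),crop(s[0])))
ci,_=look("side",["hook_seat","brick_tub"])
print("upright lug/base px predicted",pix(ci,[631,43,50]),pix(ci,[631,43,252]))
cv2.imwrite("pics/f.png",cv2.resize(cv2.imread("pics/side6.png")[165:245,200:300],(800,600),interpolation=cv2.INTER_CUBIC))
E
```

```text
side shifts px [[0.03, 0.47], [0.01, 0.52], [-0.02, 0.49], [0.01, 0.46], [0.02, 0.47], [0.06, 0.38], [-0.0, 0.47]] 25.85
vs earlier ((-0.0681559551864126, 0.5295266284684246), 0.9322871807098388)
side recognise hook_seat 0.61 [674. 147. 191.] [202. 207.]
side recognise brick_tub 0.95 [316. 338.  61.] [247. 383.]
side recognise brick_tub 0.79 [579. 347.  62.] [168. 309.]
side recognise brick_tub 0.75 [617.  51. 107.] [248. 221.]
side recognise brick_tub 0.67 [348. 190.  64.] [285. 327.]
side tip_of brick_tub 0.91 [591. 343.   5.] [171. 317.]
side tip_of brick_tub 0.83 [322. 334.   1.] [248. 391.]
side tip_of brick_tub 0.81 [353. 181.   1.] [286. 336.]
side tip_of brick_tub 0.77 [628.  39.  50.] [250. 230.]
upright lug/base px predicted [np.float64(247.90299807172562), np.float64(230.28731629372015)] [np.float64(243.3460372684346), np.float64(175.83507223203154)]
```

View pics/f.png

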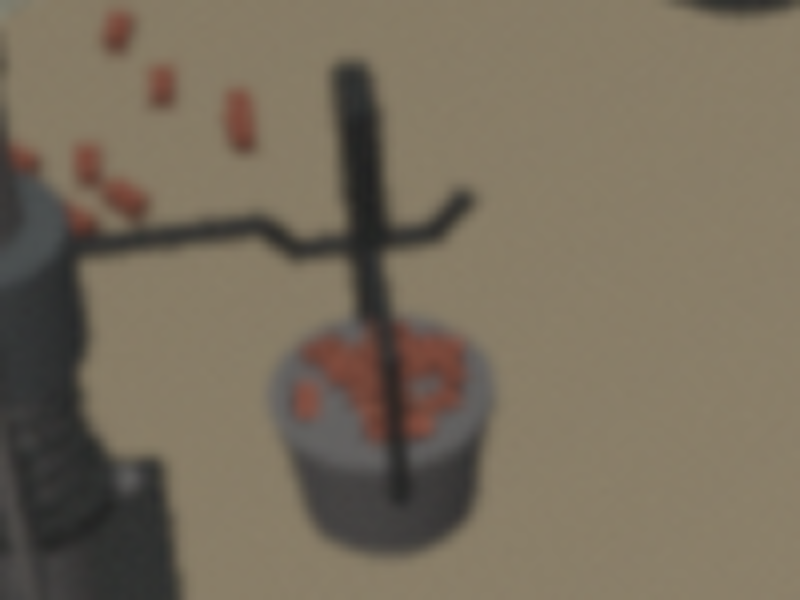

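```bash
python3 -c "
from h import *
print(bot.hand_in())"
```

```text
the job is handed in; nothing more can be done
None
```

The brick tub (round steel, red bricks) is hanging by its bail on the scale's hook, and I handed the job in at about 26 s.

I threaded the bail over the hook tip and lowered it in small steps until the wrist carried almost no weight (within about 0.4 N of zero). Side forces of 2–4 N built up while lowering, so I nudged the tub to about 1 N before opening the fingers, then lifted the gripper clear.

Last checks:
- **Sink:** the hook went down about 20 mm. The networks put the seat at 183–185 mm against 204 mm unloaded, well short of the 50 mm stop.
- **Height:** the tub's underside is about 50 mm above the table.
- **Upright:** the lug shows within about 2 pixels of where an upright tub's lug should be.
- **Still:** the tub showed no motion over the last frames. The frame comparison gave a constant 0.5 px offset, which I put down to the method.
- **Square tub:** it was found where it was at the start, within measurement error.

No check failed. In the last picture the network did not report the hook's seat point, only the scale.

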